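# Tip the machined block out of the bench skip

## Robot

A 6-joint arm with a two-finger parallel gripper is mounted at the origin on the work surface. World frame = base frame: x ahead of the robot, y to its left, z up, the work surface at z = 0. Lengths are in m, angles in rad, forces in N, time in s.
With the tool pointing down it reaches from about 0.375 to 0.9 m from the base axis. Payload 3.1 kg.
Tool frame: the origin (TCP) lies on the centre line of the jaws, within the pads' length; the fingertips stand robot.tip_reach ahead of it and the grasp point (between the pads) lies 8 mm behind it (robot.tip_reach is the distance from the TCP to the fingertips, in m); z points along the fingers, y is the line along which they close (so a half turn about z gives the same grasp; the last joint's range is limited). The gripper opens to 87 mm and grips with 3 to 60 N. Pads are 19 mm wide; open, the fingers measure 117 mm over their backs; the gripper's body (75 mm by 190 mm) begins 51 mm behind the grasp point.
Start: joints at [0.964, 0.527, 1.433, -0, 1.181, -0.178], TCP at [0.26, 0.568, 0.203] pointing down, gripper open.
Joint ranges: [-3.08, 3.08], [-0.75, 2.2], [0.22, 2.44], [-1.43, 4.57], [0, 2.65], [-2.85, 2.85]. Speed limits (rad/s): [2.79, 2.79, 3.14, 3.14, 3.14, 3.14].

## Interface

Orientations are given as a unit quaternion [x, y, z, w].
In Python, from rig import robot gives the robot as it stands.
- The arm moves only by the tool jog_arm, never from a script. Its argument "motion" is one flat list of numbers, 7 for each row, row after row: the shift along the tool's x, y, z scaled (see below), then the turn, a rotation vector about the tool's x, y, z scaled (see below), then the gripper's target within -1 to 1 (shut at 1, half-way at 0, fully open at -1). In form: [x, y, z, rx, ry, rz, hand, x, y, z, rx, ry, rz, hand, ...]. A call has 1 to 12 rows; each row shifts and turns the commanded pose from where the row before left it, along the tool's axes as they then stand; what a row does not reach is not made up. The controller multiplies each number of a shift by 4 cm and each number of a turn by 4 degrees. A row lasts 1/8 s, in which the tool goes at most 62.5 mm and 10.7 degrees, less where a joint would pass 70% of its speed; a pose out of reach is approached as far as the arm can. A call with a number of a shift or a turn outside -1 to 1 is refused whole. A call with a gripper value outside its range is refused whole. The fingers move at their own pace and stop on an object; "grip_force" is the grip in N (left out, the last holds). Time passes only in rows, so rows that do not move let the fingers close. It gives the time, the measured TCP pose, the force, the opening and the grip force at its end, in the units of the state.
- robot.get_obs(): the state, without advancing time (a new reading comes with each control period).
- robot.camera(name): name is "side" or "top"; returns the picture (400x640x3 uint8, blue, green, red); there is no depth.
- robot.calibration(name): a dict with "fx", "fy", "cx", "cy" (pixels), "dist_coeffs" ([k1, k2, p1, p2, k3] as OpenCV has them; the pictures are not rectified), "R" (3x3) and "t" (3): a world point X has camera coordinates R X + t. Camera axes: x right, y down, z forward; pixel columns grow to the right and rows downward; lengths in m; the calibration is good to about 2 mm. A picture is of the moment at which its call begins. calibration takes no time and is no camera call.
- robot.hand_in(): hands the job in; it is judged then, once.
The state is a dict: "time": time; "q": joint angles; "joint_velocities": joint speeds; "joint_torque": joint torques, N m; "position": TCP position; "tool_rot": TCP orientation; "ft_force": force on the tool from outside, world axes, zero at the start; "moment": the same for the moment, N m; "grip_width": finger opening in m; "grip_force": force on a finger pad.
Only numpy, scipy, OpenCV 4.12 (cv2) and the standard library are available. Lean on these libraries where they do the work, as an engineer would, in place of code of your own. Each camera call takes 0.05 s, during which the arm holds its last target. There are 200 camera calls.

## Task

One of the two small wheeled skips on the bench holds a square aluminium block, the other a round steel slug. Lift the handle of the skip with the block so that it tips forward over its wheel and the block slides out into the catch tray in front of it, then lower that skip gently back onto its legs and let go. Do not touch the block with the gripper, do not let the skip drop, and leave the other skip alone.

Things in the scene. Friction and masses are not known exactly. Their poses are not given: they have to be found in the camera images.
- skip: skip with the block: blue trough, one wheel, 2 legs. Origin: axle centre, 60 mm above bench; x forward (tips that way), y along axle, z up when level. Turns only about its y in the stand: 0 level, stop at 1.1 rad nose down; free hinge, 0.6 kg, sinks back. Handle: round black bar 14 thick, 114 long, along y, centre (-220, 0, 50) mm in this frame; joined to the trough by rails at y = +-45
- stand: fixed stand carrying this skip's axle, with a grey open catch tray in front. Origin on the bench straight below the axle; x forward as the skip's when level, z up. Inside of the tray: x = 64 to 236 mm, y = -66 to 66 mm, floor 6 mm above the bench; walls 30 mm high at the near end, 45 mm at the sides, 60 mm at the far end
- block: square machined aluminium block 50 x 50 x 40 mm, about 0.26 kg, with a bore in its top, lying loose in the skip's trough at the start. Origin: centre of its underside, z up. By friction it slides out at 25 to 60 deg of tip. Trough floor (skip's frame): z = 43 mm, x = -121 to the open front lip at x = 35 mm; 112 mm wide inside
- spare_skip: the other skip, to be left alone: same make, size and axes (both: trough 120 mm wide, walls 50 mm high at the rear, top at z = 93 mm above the axle; rear wall 95 mm ahead of the handle bar), on its own stand with a tray, beside the first; it holds a round steel slug 48 mm across, 30 mm high
There are look-alikes about, which are no part of the job. Leave any blue, orange or yellow look-alike of the block alone.

How it is judged:
By the outcome, as a careful person would: the job done as asked, in the order asked, and still so for the second after the job is handed in, with the robot touching nothing.
It also fails if it takes over 48 s, if anything falls off the work surface, if the arm or the gripper's body presses on something with over 40 N, if the wrist force passes 120 N, or if a joint passes its speed limit or range.

## Working session

There is one attempt and no reset: what is moved stays moved. The work goes in short steps, Python scripts to look and compute and a tool call to move; the robot and the scene stay as the last step left them, time stands still between calls to the robot, and variables do not carry over. Pictures are saved under pics/ and viewed, at most 10 in all, crops included, and the job is handed in when it is done.

Besides the shell and the picture viewer there is one more tool, called after ">>>" as name(argument=value, ...) on one line, values as JSON. jog_arm: Moves the arm, as the interface text tells. Shifts and turns lie within -1 to 1; 1 stands for 4 cm of shift or 4 degrees of turn. Its arguments: {"type":"object","properties":{"motion":{"type":"array","items":{"type":"number"}},"grip_force":{"type":"number"}},"required":["motion"]}

```bash
mkdir -p pics; ls; python3 - <<'E'
from rig import robot
import cv2
for n in("top","side"):
    cv2.imwrite(f"pics/{n}0.png",robot.camera(n)); c=robot.calibration(n); print(n,c)
print(robot.tip_reach, robot.get_obs())
E
```

```text
pics
top {'fx': 368.4624259460141, 'fy': 368.4624259460141, 'cx': 322.0149389754227, 'cy': 200.7145987389688, 'dist_coeffs': array([-0.0140846,  0.       ,  0.       ,  0.       ,  0.       ]), 'R': array([[-0.02398458, -0.99956235,  0.017316  ],
       [-0.98664176,  0.02087572, -0.16156191],
       [ 0.16112972, -0.02095968, -0.98671065]]), 't': array([-0.07572632,  0.68676347,  0.91803953])}
side {'fx': 480.140072030544, 'fy': 480.140072030544, 'cx': 323.1190827992891, 'cy': 195.65048106478886, 'dist_coeffs': array([-0.01577178,  0.        ,  0.        ,  0.        ,  0.        ]), 'R': array([[ 0.89101568, -0.45387744, -0.00929095],
       [-0.35062134, -0.67502321, -0.64915972],
       [ 0.28836734,  0.5816691 , -0.76059538]]), 't': array([-0.62047286,  0.2614289 ,  1.06986416])}
0.011 {'time': 0.1, 'q': array([ 9.63489089e-01,  5.28405578e-01,  1.43376896e+00,  5.31806128e-06,
        1.18139683e+00, -1.78475404e-01]), 'joint_velocities': array([ 8.12810242e-05, -2.81456964e-03, -1.27642568e-03,  1.38642626e-03,
        1.06700476e-03, -2.21916473e-04]), 'joint_torque': array([-1.78913695e-05, -4.40987170e+01, -1.77151304e+01,  6.34819921e-02,
        5.33912040e-02, -3.15660850e-05]), 'position': array([0.25943517, 0.56784694, 0.20215129]), 'tool_rot': array([ 2.12777641e-01,  9.77100147e-01, -9.13033104e-04, -3.81058127e-04]), 'ft_force': array([-0.90692655,  0.20327435, -0.65777464]), 'moment': array([-0.03250355,  0.06796668,  0.00665235]), 'grip_force': 0.0, 'grip_width': 0.08699649318340243}
```

View pics/top0.png

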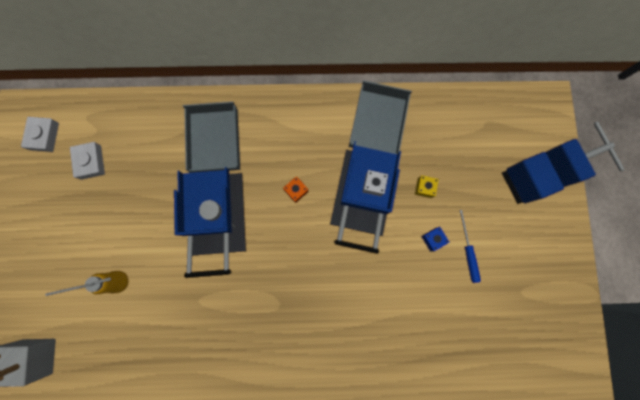

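View pics/side0.png

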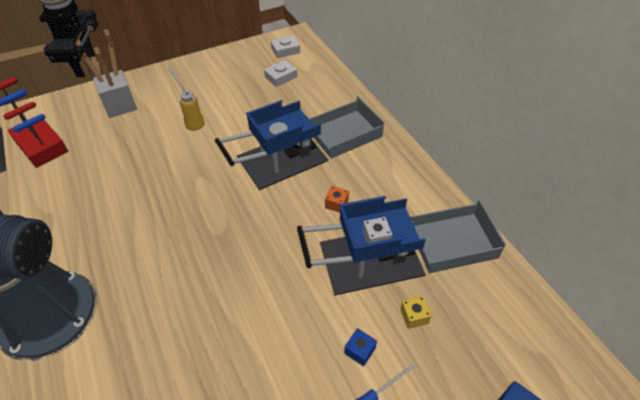

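The right-hand skip in the top view holds the square block, at (376,182), with its handle bar from about (337,242) to (378,250). In the side view the same skip's bar runs from (300,228) to (308,265). The left skip holds the round slug at (208,210).

```bash
cat > h.py <<'E'
from rig import robot
import cv2, numpy as np
def ray(n,uv):
    c=robot.calibration(n); K=np.array([[c["fx"],0,c["cx"]],[0,c["fy"],c["cy"]],[0,0,1]])
    p=cv2.undistortPoints(np.array([[uv]],float),K,c["dist_coeffs"])[0,0]
    R=np.array(c["R"]);return -R.T@c["t"], R.T@np.r_[p,1]
def plane(n,uv,z):
    o,d=ray(n,uv); return o+d*(z-o[2])/d[2]
def bar(n,im,box,thr=45):
    x0,y0,x1,y1=box; m=(im[y0:y1,x0:x1].max(2)<thr).astype(np.uint8)
    k,l,s,_=cv2.connectedComponentsWithStats(m); i=1+np.argmax(s[1:,4])
    (c,wh,a)=cv2.minAreaRect(np.argwhere(l==i)[:,::-1].astype(np.float32))
    b=cv2.boxPoints((c,wh,a))+[x0,y0]
    e=[np.linalg.norm(b[0]-b[1]),np.linalg.norm(b[1]-b[2])]
    en=[(b[0]+b[3])/2,(b[1]+b[2])/2] if e[0]>e[1] else [(b[0]+b[1])/2,(b[2]+b[3])/2]
    return np.array(en),min(e),s[i,4]
E
python3 - <<'E'
from h import *
for n,box in(("top",(325,232,390,260)),("side",(292,220,316,272))):
    im=cv2.imread(f"pics/{n}0.png"); en,w,a=bar(n,im,box); print(n,en.round(1),w,a)
    P=[plane(n,e,.11) for e in en]; c=(P[0]+P[1])/2; d=P[0]-P[1]
    print(np.round(P,4),"c",c.round(4),"len",np.linalg.norm(d),"dir deg",np.degrees(np.arctan2(d[1],d[0])))
# yaw from tray: front direction via trough centre vs handle
im=cv2.imread("pics/top0.png"); hsv=cv2.cvtColor(im,cv2.COLOR_BGR2HSV)
m=cv2.inRange(hsv,(100,120,30),(130,255,255)); m[:, :325]=0; m[:,410:]=0; m[:130]=0;m[225:]=0
print(cv2.minAreaRect(cv2.findNonZero(m)))
for uv in [(365,82),(410,92)]: print(plane("top",uv,.06))
from scipy.spatial.transform import Rotation as Ro
print(Ro.from_quat(robot.get_obs()["tool_rot"]).as_matrix().round(3))
E
```

```text
top [[335.8 241.7]
 [377.  250.8]] 3.362421682427184 135
[[ 0.5735 -0.1216  0.11  ]
 [ 0.5488 -0.2219  0.11  ]] c [ 0.5612 -0.1718  0.11  ] len 0.10333954289193387 dir deg 76.17806673840985
side [[298.9 226.8]
 [308.8 266.3]] 3.880570000581438 155
[[ 0.5748 -0.1209  0.11  ]
 [ 0.5491 -0.2248  0.11  ]] c [ 0.562  -0.1728  0.11  ] len 0.1069971676607977 dir deg 76.1206178373396
((370.9085388183594, 178.9471893310547), (51.0119743347168, 61.699771881103516), 11.560131072998047)
[ 1.01765643 -0.21924852  0.06      ]
[ 0.98608876 -0.34373111  0.06      ]
[[-0.909  0.416 -0.001]
 [ 0.416  0.909 -0.002]
 [ 0.    -0.002 -1.   ]]
```

```bash
cat >> h.py <<'E'
from scipy.spatial.transform import Rotation as Ro, Slerp
yaw=np.radians(-13.9); f=np.array([np.cos(yaw),np.sin(yaw),0]); l=np.array([-f[1],f[0],0]); up=np.array([0,0,1.])
C=np.array([.5617,-.1722,.11]); A=C+.22*f-.05*up
def tool(al):
    a=np.radians(al); z=f*np.cos(a)-up*np.sin(a); return Ro.from_matrix(np.c_[l,np.cross(z,l),z])
def cur():
    o=robot.get_obs(); return np.array(o["position"]),Ro.from_quat(o["tool_rot"])
def rows(p,R,p1,R1,n,hand):
    out=[]; v=(R.inv()*R1).as_rotvec()
    for k in range(1,n+1):
        pk=p+(p1-p)*0 if 0 else None
    sl=Slerp([0,1],Ro.concatenate([R,R1])); P=p.copy(); Q=R
    for k in range(1,n+1):
        s=Q.inv().apply(p+(p1-p)*k/n-P)/.04; r=np.degrees((Q.inv()*sl(k/n)).as_rotvec())/4
        s=s.round(2); r=r.round(2); out+=[*s,*r,hand]
        P=P+Q.apply(s*.04); Q=Q*Ro.from_rotvec(np.radians(r*4))
    print(str([float(x)+0 for x in out]).replace(" ","")); return P,Q
E
sed -i '/v=(R.inv/s/; v=.*//; /pk=p+/d' h.py
python3 - <<'E'
s=open('h.py').read().replace("    for k in range(1,n+1):\n    sl=","    sl=")
open('h.py','w').write(s)
E
python3 - <<'E'
from h import *
p,R=cur()
print(R.as_matrix().round(2),tool(90).as_matrix().round(2))
p,R=rows(p,R,p+[0.02,-.03,.1],R,4,-1)
Rz=tool(90); 
p,R=rows(p,R,np.array([.42,.15,.30]),Ro.from_euler('z',45,degrees=True)*Rz,8,-1)
T=tool(45); g=C+.008*T.apply([0,0,1])
p,R=rows(p,R,g-.12*T.apply([0,0,1])+[0,0,.1],tool(75),12,-1)
p,R=rows(p,R,g-.10*T.apply([0,0,1]),T,8,-1)
print(p,g)
E
```

```text
[[-0.91  0.42 -0.  ]
 [ 0.42  0.91 -0.  ]
 [ 0.   -0.   -1.  ]] [[ 0.24  0.97  0.  ]
 [ 0.97 -0.24 -0.  ]
 [ 0.    0.   -1.  ]]
[-0.19,-0.12,-0.62,0.0,0.0,0.0,-1.0,-0.19,-0.12,-0.63,0.0,0.0,0.0,-1.0,-0.19,-0.12,-0.62,0.0,0.0,0.0,-1.0,-0.2,-0.12,-0.63,0.0,0.0,0.0,-1.0]
[-0.9,-0.92,0.01,0.0,0.0,1.07,-1.0,-0.97,-0.85,0.01,-0.01,0.0,1.08,-1.0,-1.03,-0.77,0.0,0.0,0.0,1.07,-1.0,-1.09,-0.7,0.01,0.0,0.0,1.07,-1.0,-1.13,-0.61,0.01,-0.01,0.0,1.07,-1.0,-1.18,-0.53,0.01,0.0,0.0,1.08,-1.0,-1.21,-0.43,0.0,0.0,0.0,1.07,-1.0,-1.24,-0.35,0.01,-0.01,0.0,1.07,-1.0]
[-0.61,-0.21,0.02,-0.3,-0.12,0.93,-1.0,-0.62,-0.17,0.03,-0.29,-0.13,0.93,-1.0,-0.64,-0.13,0.02,-0.3,-0.12,0.94,-1.0,-0.64,-0.09,0.03,-0.29,-0.12,0.93,-1.0,-0.64,-0.05,0.04,-0.3,-0.12,0.93,-1.0,-0.64,-0.01,0.03,-0.3,-0.13,0.93,-1.0,-0.65,0.04,0.05,-0.29,-0.12,0.94,-1.0,-0.64,0.07,0.05,-0.3,-0.12,0.93,-1.0,-0.63,0.12,0.06,-0.29,-0.12,0.93,-1.0,-0.63,0.15,0.07,-0.3,-0.13,0.93,-1.0,-0.61,0.2,0.07,-0.29,-0.12,0.93,-1.0,-0.6,0.23,0.09,-0.3,-0.12,0.94,-1.0]
[0.0,-0.05,0.36,-0.94,0.0,0.0,-1.0,0.0,-0.07,0.35,-0.94,0.0,0.0,-1.0,0.0,-0.1,0.34,-0.93,0.0,0.0,-1.0,0.0,-0.12,0.34,-0.94,0.0,0.0,-1.0,0.0,-0.14,0.33,-0.94,0.0,0.0,-1.0,0.0,-0.16,0.32,-0.94,0.0,0.0,-1.0,0.0,-0.18,0.31,-0.93,0.0,0.0,-1.0,0.0,-0.21,0.3,-0.94,0.0,0.0,-1.0]
[ 0.49843155 -0.15670065  0.17485658] [ 0.5671912  -0.17355894  0.10434315]
```

>>> jog_arm(motion=[-0.25,-0.15,-0.85,0,0,0,-1,-0.25,-0.15,-0.85,0,0,0,-1,-0.25,-0.15,-0.8,0,0,0,-1,-0.8,-0.82,0,0,0,0.95,-1,-0.85,-0.77,0,0,0,0.95,-1,-0.9,-0.7,0,0,0,0.95,-1,-0.95,-0.65,0,0,0,0.95,-1,-1,-0.57,0,0,0,0.95,-1,-1,-0.5,0,0,0,0.95,-1,-1,-0.42,0,0,0,0.95,-1,-1,-0.35,0,0,0,0.95,-1,-1,-0.3,0,0,0,0.95,-1])

```text
time: 1.6
position: [0.4149, 0.16, 0.3028]
tool_rot: [0.492, 0.871, -0.0, -0.0]
ft_force: [-0.0, 0.1, 0.6]
grip_width: 0.087
grip_force: 0.0
```

>>> jog_arm(motion=[-0.61,-0.2,0,-0.3,-0.12,0.93,-1,-0.62,-0.17,0.03,-0.3,-0.12,0.93,-1,-0.64,-0.13,0.03,-0.3,-0.12,0.93,-1,-0.64,-0.09,0.03,-0.3,-0.12,0.93,-1,-0.64,-0.05,0.04,-0.3,-0.12,0.93,-1,-0.64,0,0.04,-0.3,-0.12,0.93,-1,-0.64,0.04,0.05,-0.3,-0.12,0.93,-1,-0.64,0.07,0.05,-0.3,-0.12,0.93,-1,-0.63,0.12,0.06,-0.3,-0.12,0.93,-1,-0.63,0.15,0.07,-0.3,-0.12,0.93,-1,-0.61,0.2,0.07,-0.3,-0.12,0.93,-1,-0.6,0.23,0.09,-0.3,-0.12,0.93,-1])

```text
time: 3.1
position: [0.4814, -0.1417, 0.2913]
tool_rot: [0.78, 0.612, 0.082, 0.102]
ft_force: [-0.1, -0.9, 0.1]
grip_width: 0.0873
grip_force: 0.0
```

```bash
python3 - <<'E'
from h import *
p,R=cur(); T=tool(45); g=C+.008*T.apply([0,0,1])
print(p,R.as_matrix().round(2),robot.get_obs()["time"],robot.get_obs()["q"].round(2))
p,R=rows(p,R,g-.10*T.apply([0,0,1]),T,9,-1)
print(p)
E
```

```text
[ 0.48140257 -0.14168201  0.29133011] [[ 0.24  0.94  0.25]
 [ 0.97 -0.23 -0.06]
 [ 0.    0.26 -0.97]] 3.1 [-0.57  0.14  1.81  0.11  0.94 -0.38]
[-0.03,-0.03,0.33,-0.83,-0.01,0.0,-1.0,-0.03,-0.05,0.32,-0.83,0.0,0.0,-1.0,-0.03,-0.07,0.32,-0.83,-0.01,0.0,-1.0,-0.03,-0.08,0.32,-0.83,-0.01,0.0,-1.0,-0.03,-0.11,0.31,-0.83,0.0,0.0,-1.0,-0.03,-0.12,0.3,-0.83,-0.01,0.0,-1.0,-0.03,-0.14,0.3,-0.83,-0.01,0.0,-1.0,-0.03,-0.15,0.29,-0.83,0.0,0.0,-1.0,-0.02,-0.18,0.28,-0.83,-0.01,0.0,-1.0]
[ 0.49858435 -0.15640034  0.17485441]
```

>>> jog_arm(motion=[-0.03,-0.03,0.33,-0.83,0,0,-1,-0.03,-0.05,0.32,-0.83,0,0,-1,-0.03,-0.07,0.32,-0.83,0,0,-1,-0.03,-0.08,0.32,-0.83,-0.01,0,-1,-0.03,-0.11,0.31,-0.83,-0.01,0,-1,-0.03,-0.12,0.3,-0.83,-0.01,0,-1,-0.03,-0.14,0.3,-0.83,-0.01,0,-1,-0.03,-0.15,0.29,-0.83,-0.01,0,-1,-0.02,-0.18,0.28,-0.83,0,0,-1,0,0,0,0,0,0,-1])

```text
time: 4.35
position: [0.5001, -0.1403, 0.1967]
tool_rot: [0.737, 0.586, 0.224, 0.252]
ft_force: [-0.2, 0.3, -0.0]
grip_width: 0.087
grip_force: 0.0
```

```bash
python3 - <<'E'
from h import *
o=robot.get_obs(); p,R=cur(); T=tool(45); g=C+.008*T.apply([0,0,1])
print(p,R.as_matrix().round(3),T.as_matrix().round(3),o["time"],o["q"].round(2))
p,R=rows(p,R,g,T,8,-1); print(p)
a=robot.camera("side"); b=robot.camera("top")
cv2.imwrite("pics/s1.png",np.vstack([cv2.resize(a[120:320,200:520],(640,400)),cv2.resize(b[60:160+0+100,240:480],(400*240//200,200*1) ) if 0 else np.zeros((0,640,3),np.uint8)]))
E
```

```text
[ 0.5000569  -0.14025369  0.19672649] [[ 0.213  0.75   0.626]
 [ 0.977 -0.186 -0.109]
 [ 0.035  0.635 -0.772]] [[ 0.24   0.686  0.686]
 [ 0.971 -0.17  -0.17 ]
 [-0.     0.707 -0.707]] 4.35 [-0.7   0.3   2.26  1.66  0.33 -2.03]
[-0.07,-0.01,0.37,-0.17,-0.08,0.0,-1.0,-0.06,-0.01,0.36,-0.18,-0.08,-0.01,-1.0,-0.07,-0.01,0.37,-0.17,-0.08,0.0,-1.0,-0.06,-0.02,0.36,-0.18,-0.08,-0.01,-1.0,-0.06,-0.03,0.37,-0.17,-0.08,0.0,-1.0,-0.05,-0.03,0.37,-0.18,-0.08,-0.01,-1.0,-0.06,-0.03,0.36,-0.17,-0.08,0.0,-1.0,-0.05,-0.04,0.37,-0.18,-0.08,-0.01,-1.0]
[ 0.56716793 -0.17356028  0.1042221 ]
```

View pics/s1.png

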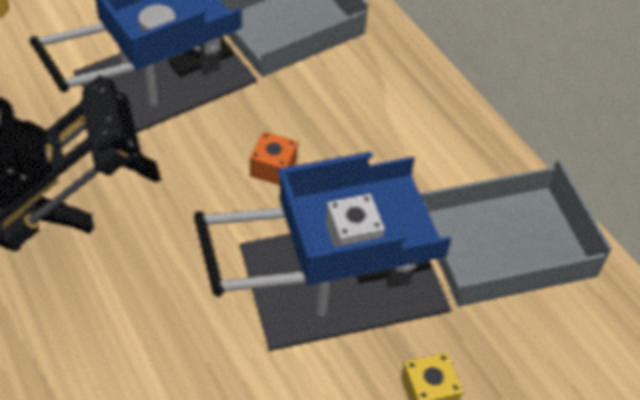

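The skip and block are undisturbed, with the bar at about (200,215) to (218,290) in this crop. The 45° tool pitch puts the wrist near its singularity (q5 small), so I'll use 70° instead and let the round bar turn in the jaws.

```bash
python3 - <<'E'
from h import *
p,R=cur(); T=tool(70); g=C+.008*T.apply([0,0,1])
rows(p,R,g-.09*T.apply([0,0,1]),T,10,-1); print(g-.09*T.apply([0,0,1]),T.as_quat())
E
```

```text
[-0.04,0.06,0.08,0.49,-0.06,0.01,-1.0,-0.05,0.06,0.08,0.49,-0.06,0.02,-1.0,-0.04,0.06,0.08,0.49,-0.07,0.01,-1.0,-0.04,0.06,0.07,0.48,-0.06,0.02,-1.0,-0.04,0.07,0.07,0.49,-0.06,0.01,-1.0,-0.05,0.07,0.07,0.49,-0.06,0.01,-1.0,-0.04,0.07,0.07,0.49,-0.07,0.02,-1.0,-0.04,0.08,0.07,0.49,-0.06,0.01,-1.0,-0.04,0.07,0.06,0.49,-0.06,0.01,-1.0,-0.04,0.08,0.06,0.48,-0.06,0.02,-1.0]
[ 0.53447562 -0.16546265  0.18705479] [0.7755097  0.60698519 0.10702787 0.13674328]
```

>>> jog_arm(motion=[-0.04,0.06,0.08,0.49,-0.06,0.01,-1,-0.04,0.06,0.08,0.49,-0.06,0.01,-1,-0.04,0.06,0.08,0.49,-0.06,0.01,-1,-0.04,0.06,0.07,0.49,-0.06,0.01,-1,-0.04,0.07,0.07,0.49,-0.06,0.01,-1,-0.04,0.07,0.07,0.49,-0.06,0.02,-1,-0.04,0.07,0.07,0.49,-0.06,0.02,-1,-0.04,0.08,0.07,0.49,-0.06,0.02,-1,-0.04,0.08,0.06,0.49,-0.06,0.02,-1,-0.04,0.08,0.06,0.48,-0.06,0.02,-1,0,0,0,0,0,0,-1])

```text
time: 5.82
position: [0.5362, -0.1657, 0.1884]
tool_rot: [0.775, 0.607, 0.108, 0.138]
ft_force: [-0.7, -0.1, -0.3]
grip_width: 0.0869
grip_force: 0.0
```

```bash
python3 - <<'E'
from h import *
p,R=cur(); T=tool(70); g=C+.008*T.apply([0,0,1]); print(robot.get_obs()["q"].round(2))
rows(p,R,g-.05*T.apply([0,0,1]),T,4,-1)
rows(p,R,g,T,8,-1)
E
```

```text
[-0.56  0.35  1.9   0.2   0.57 -0.47]
[0.0,-0.01,0.25,0.01,0.0,0.0,-1.0,0.0,-0.02,0.26,0.01,0.01,0.0,-1.0,0.0,-0.01,0.25,0.01,0.0,0.0,-1.0,0.0,-0.01,0.26,0.01,0.0,0.0,-1.0]
[0.0,-0.01,0.28,0.01,0.0,0.0,-1.0,0.0,0.0,0.29,0.0,0.0,0.0,-1.0,0.0,-0.01,0.28,0.01,0.0,0.0,-1.0,0.0,-0.01,0.28,0.0,0.01,0.0,-1.0,0.0,-0.01,0.29,0.01,0.0,0.0,-1.0,0.0,0.0,0.28,0.0,0.0,0.0,-1.0,0.0,-0.01,0.28,0.01,0.0,0.0,-1.0,0.0,-0.01,0.29,0.0,0.0,0.0,-1.0]
```

>>> jog_arm(motion=[0,-0.01,0.28,0,0,0,-1,0,-0.01,0.29,0,0,0,-1,0,-0.01,0.28,0,0,0,-1,0,-0.01,0.28,0,0,0,-1,0,-0.01,0.29,0,0,0,-1,0,0,0.28,0,0,0,-1,0,-0.01,0.28,0,0,0,-1,0,0,0.29,0,0,0,-1,0,0,0,0,0,0,-1])

```text
time: 6.95
position: [0.5628, -0.1714, 0.1001]
tool_rot: [0.776, 0.607, 0.107, 0.136]
ft_force: [0.2, -0.4, -1.0]
grip_width: 0.0869
grip_force: 0.0
```

```bash
python3 - <<'E'
from h import *
p,R=cur(); T=tool(70); g=C+.008*T.apply([0,0,1]); o=robot.get_obs();print(o["q"].round(2),p-g,o["ft_force"])
a=robot.camera("side")
cv2.imwrite("pics/s2.png",cv2.resize(a[140:300,220:476],(800,500)))
E
```

```text
[-0.54  0.54  1.91  0.28  0.38 -0.55] [-0.00159471  0.0014564  -0.00241168] [ 0.15066851 -0.42430464 -1.01920063]
```

View pics/s2.png

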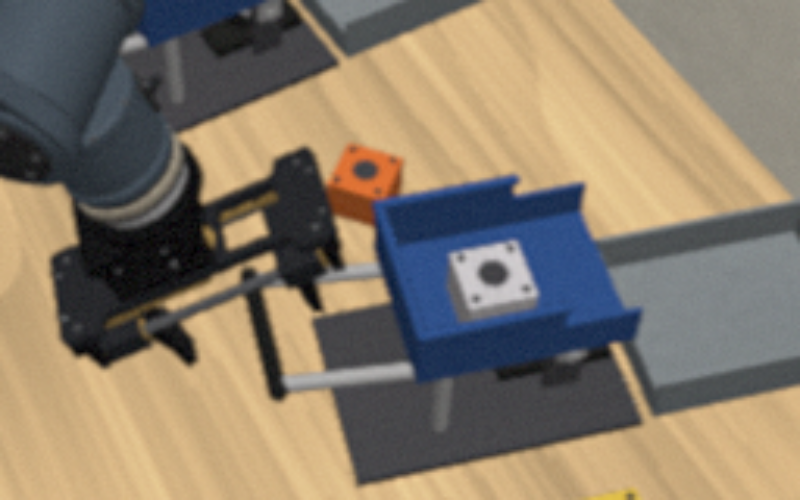

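```bash
cat >> h.py <<'E'
def proj(n,X):
    c=robot.calibration(n); K=np.array([[c["fx"],0,c["cx"]],[0,c["fy"],c["cy"]],[0,0,1]])
    return cv2.projectPoints(np.array([X],float),cv2.Rodrigues(np.array(c["R"]))[0],np.array(c["t"]),K,c["dist_coeffs"])[0].ravel()
E
python3 - <<'E'
from h import *
p,R=cur()
for nm,X in (("tipF",p+R.apply([0,.045,.011])),("tipB",p+R.apply([0,-.045,.011])),("tcp",p),("C",C)):
    print(nm,((proj("side",X)-[220,140])*3.125).round())
E
```

```text
tipF [326. 320.]
tipB [211. 367.]
tcp [262. 337.]
C [261. 330.]
```

The jaws straddle the bar: fingertips at about (190,358) and (318,305), with the bar centre at (264,332) between them. The rear wall and block are clear of the gripper. Closing lightly now.

>>> jog_arm(motion=[0,0,0,0,0,0,0.3,0,0,0,0,0,0,0.5,0,0,0,0,0,0,0.5,0,0,0,0,0,0,0.5], grip_force=8)

```text
time: 7.5
position: [0.563, -0.1716, 0.1014]
tool_rot: [0.776, 0.607, 0.108, 0.137]
ft_force: [-0.4, -0.5, -0.3]
grip_width: 0.0547
grip_force: 0.0
```

>>> jog_arm(motion=[0,0,0,0,0,0,0.7,0,0,0,0,0,0,0.8,0,0,0,0,0,0,1,0,0,0,0,0,0,1], grip_force=8)

```text
time: 8.0
position: [0.5629, -0.1716, 0.1011]
tool_rot: [0.776, 0.607, 0.108, 0.136]
ft_force: [0.2, -0.0, 0.1]
grip_width: 0.015
grip_force: 0.0
```

>>> jog_arm(motion=[0,0,0,0,0,0,1,0,0,0,0,0,0,1,0,0,0,0,0,0,1], grip_force=20)

```text
time: 8.38
position: [0.5629, -0.1716, 0.1011]
tool_rot: [0.776, 0.607, 0.108, 0.136]
ft_force: [0.1, 0.0, -0.6]
grip_width: 0.0006
grip_force: 0.0
```

```bash
python3 - <<'E'
from h import *
# tip: tool pitch goes 70 -> 70+0.55*theta ; bar on grasp arc, TCP offset kept in the grip
p,R=cur(); T=R; d=p-C; print(d, robot.get_obs()["ft_force"],robot.get_obs()["grip_width"])
bar=p-R.apply([0,0,.008]); r=bar-A; P,Q=p,R
def go(th0,th1,n):
    global P,Q
    out=[]
    for k in range(1,n+1):
        th=th0+(th1-th0)*k/n
        b=A+Ro.from_rotvec(l*np.radians(th)).apply(r); Rk=Ro.from_rotvec(l*np.radians(.55*th))*R
        pk=b+Rk.apply([0,0,.008]); s=(Q.inv().apply(pk-P)/.04).round(2); w=(np.degrees((Q.inv()*Rk).as_rotvec())/4).round(2)
        out+=[*s,*w,1]; P=P+Q.apply(s*.04); Q=Q*Ro.from_rotvec(np.radians(w*4))
    print(str([float(x)+0 for x in out]).replace(" ",""),P.round(3))
go(0,24,12); go(24,42,12); go(42,60,12)
E
```

```text
[ 0.00121082  0.00062225 -0.00886895] [ 0.09438161  0.02274251 -0.61406918] 0.0005908988571621617
[0.0,0.11,-0.17,0.27,0.0,0.0,1.0,0.0,0.1,-0.16,0.28,0.0,0.0,1.0,0.0,0.11,-0.16,0.27,0.0,0.0,1.0,0.0,0.12,-0.16,0.28,0.0,0.0,1.0,0.0,0.11,-0.16,0.27,0.0,0.0,1.0,0.0,0.12,-0.16,0.28,0.0,0.0,1.0,0.0,0.12,-0.15,0.27,0.0,0.0,1.0,0.0,0.12,-0.15,0.28,0.0,0.0,1.0,0.0,0.13,-0.15,0.27,0.0,0.0,1.0,0.0,0.13,-0.15,0.28,0.0,0.0,1.0,0.0,0.12,-0.15,0.27,0.0,0.0,1.0,0.0,0.14,-0.14,0.28,0.0,0.0,1.0] [ 0.599 -0.181  0.187]
[0.0,0.1,-0.11,0.21,0.0,0.01,1.0,0.0,0.1,-0.1,0.2,0.0,0.0,1.0,0.0,0.1,-0.11,0.21,0.0,0.0,1.0,0.0,0.11,-0.1,0.2,0.0,0.0,1.0,0.0,0.1,-0.1,0.21,0.0,0.0,1.0,0.0,0.11,-0.1,0.21,0.0,0.0,1.0,0.01,0.1,-0.1,0.2,0.0,0.0,1.0,0.0,0.11,-0.1,0.21,0.0,0.0,1.0,0.0,0.11,-0.1,0.21,0.0,0.0,1.0,0.0,0.11,-0.09,0.2,0.0,0.0,1.0,0.0,0.12,-0.1,0.21,0.0,0.0,1.0,0.0,0.11,-0.09,0.2,0.0,0.0,1.0] [ 0.647 -0.192  0.236]
[0.0,0.11,-0.09,0.21,0.0,0.0,1.0,0.0,0.12,-0.09,0.21,0.0,0.0,1.0,0.0,0.11,-0.09,0.2,0.0,0.0,1.0,0.0,0.12,-0.09,0.21,0.0,0.0,1.0,0.0,0.12,-0.08,0.21,0.0,0.0,1.0,0.0,0.12,-0.09,0.2,0.0,0.0,1.0,0.0,0.12,-0.08,0.21,0.0,0.0,1.0,0.0,0.12,-0.08,0.2,0.0,0.0,1.0,0.0,0.12,-0.08,0.21,0.0,0.0,1.0,0.0,0.13,-0.08,0.21,0.0,0.0,1.0,0.0,0.12,-0.08,0.2,-0.01,0.0,1.0,0.0,0.13,-0.07,0.21,0.0,0.0,1.0] [ 0.707 -0.207  0.268]
```

Jaws closed fully: the bar was missed. I'll take another look.

```bash
python3 - <<'E'
from h import *
a=robot.camera("side");b=robot.camera("top")
s=cv2.resize(a[190:290,260:360],(400,400),interpolation=cv2.INTER_CUBIC);t=cv2.resize(b[190:290,300:400],(400,400),interpolation=cv2.INTER_CUBIC)
cv2.imwrite("pics/s3.png",np.hstack([s,t]))
p,R=cur()
for nm,X in (("tip",p+R.apply([0,0,.011])),("tcp",p),("C",C)):
    print(nm,((proj("side",X)-[260,190])*4).round(),((proj("top",X)-[300,190])*4).round())
E
```

```text
tip [184. 240.] [223. 218.]
tcp [176. 230.] [224. 223.]
C [174. 223.] [226. 224.]
```

View pics/s3.png

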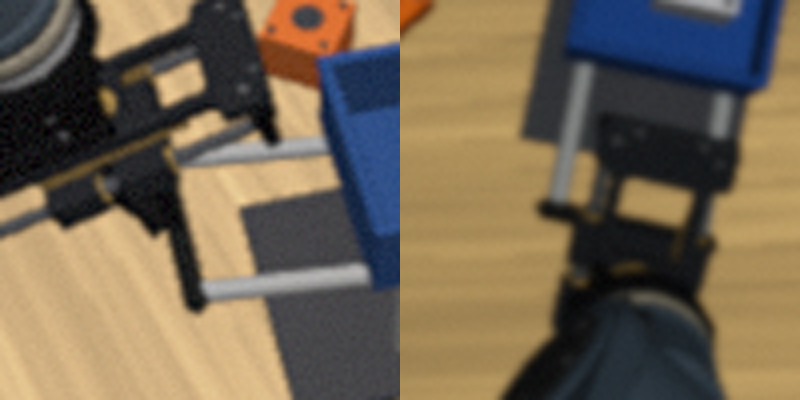

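The left half (side view) shows the bar's near half from (172,165) to (200,300). One fingertip is at (155,232), and there is another pointed tip at (272,140). I need a sharper view before moving.

```bash
python3 - <<'E'
from h import *
a=robot.camera("side")
s=cv2.resize(a[160:280,225:375],(750,600),interpolation=cv2.INTER_CUBIC)
s=(255*(s/255.)**.5).astype(np.uint8)
p,R=cur(); print(p, robot.get_obs()["grip_width"])
for nm,X in (("tip",p+R.apply([0,0,.011])),("tcp",p),("C",C),("bodyF",p+R.apply([0,.095,-.059])),("bodyB",p+R.apply([0,-.095,-.059]))):
    print(nm,((proj("side",X)-[225,160])*5).round())
cv2.imwrite("pics/s4.png",s)
E
```

```text
[ 0.56292757 -0.17156114  0.10113417] 0.0007629722792897836
tip [404. 450.]
tcp [395. 438.]
C [392. 429.]
bodyF [550. 286.]
bodyB [142. 457.]
```

View pics/s4.png

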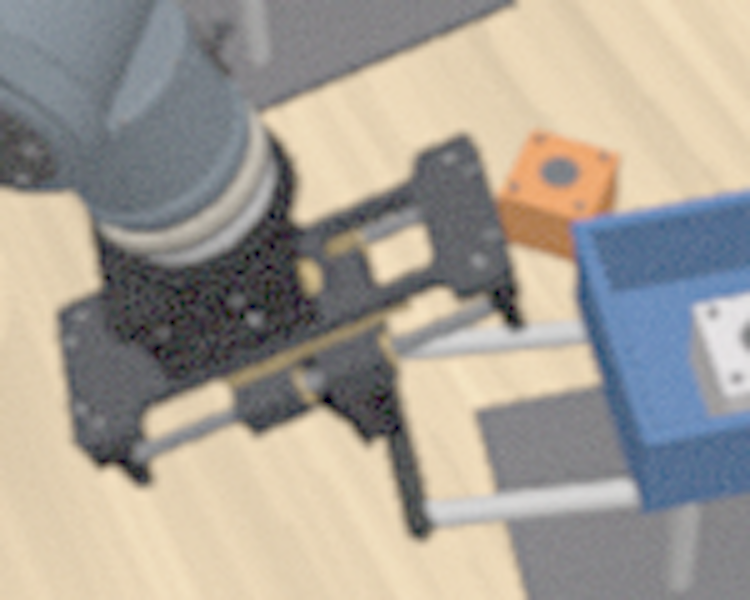

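```bash
python3 - <<'E'
from h import *
p,R=cur(); o=robot.get_obs(); print(o["q"],o["tool_rot"])
for nm,v in (("F+",[.0375,.095,-.059]),("F-",[-.0375,.095,-.059]),("B+",[.0375,-.095,-.059]),("B-",[-.0375,-.095,-.059])):
    X=p+R.apply(v); print(nm,X.round(3),"side5",((proj("side",X)-[225,160])*5).round(),"top4",((proj("top",X)-[300,190])*4).round())
E
```

```text
[-0.54381769  0.53552489  1.90806742  0.28322025  0.37724373 -0.54769254] [0.77559129 0.60682858 0.1077346  0.13642023]
F+ [ 0.639 -0.152  0.189] side5 [528. 219.] top4 [201.  83.]
F- [ 0.621 -0.225  0.189] side5 [572. 357.] top4 [330. 111.]
B+ [ 0.466 -0.109  0.124] side5 [130. 387.] top4 [129. 389.]
B- [ 0.448 -0.182  0.124] side5 [154. 530.] top4 [252. 417.]
```

The closed fingers end at about (375,438), just behind the bar, which runs (395,385) to (420,530). They look about 1 cm back and high of the reported TCP. I'll retreat, open, and go in deeper and a bit further forward.

>>> jog_arm(motion=[0,0,-0.2,0,0,0,1,0,0,-0.4,0,0,0,1,0,0,-0.4,0,0,0,1,0,0,0,0,0,0,-0.5,0,0,0,0,0,0,-1,0,0,0,0,0,0,-1,0,0,0,0,0,0,-1,0,0,0,0,0,0,-1])

```text
time: 9.52
position: [0.5495, -0.1683, 0.1383]
tool_rot: [0.776, 0.607, 0.108, 0.136]
ft_force: [0.3, -0.3, 0.4]
grip_width: 0.0426
grip_force: 0.0
```

>>> jog_arm(motion=[0,0.1,0.2,0,0,0,-1,0,0.1,0.3,0,0,0,-1,0,0,0.3,0,0,0,-1,0,0,0.2,0,0,0,-1,0,0,0.15,0,0,0,-1,0,0,0.1,0,0,0,-1,0,0,0.1,0,0,0,-1,0,0,0,0,0,0,-1])

```text
time: 10.52
position: [0.5748, -0.1745, 0.0906]
tool_rot: [0.776, 0.607, 0.108, 0.136]
ft_force: [0.0, 0.1, 0.0]
grip_width: 0.0871
grip_force: 0.0
```

>>> jog_arm(motion=[0,0,0,0,0,0,0.2,0,0,0,0,0,0,0.4,0,0,0,0,0,0,0.5,0,0,0,0,0,0,0.5,0,0,0,0,0,0,0.5,0,0,0,0,0,0,0.5], grip_force=8)

```text
time: 11.28
position: [0.5749, -0.1745, 0.0907]
tool_rot: [0.776, 0.607, 0.108, 0.136]
ft_force: [-0.8, -0.1, -0.0]
grip_width: 0.0348
grip_force: 0.0
```

>>> jog_arm(motion=[0,0,0,0,0,0,0.5,0,0,0,0,0,0,0.6,0,0,0,0,0,0,0.6])

```text
time: 11.65
position: [0.5725, -0.1735, 0.0896]
tool_rot: [0.776, 0.607, 0.107, 0.134]
ft_force: [-6.2, -1.7, 0.7]
grip_width: 0.0184
grip_force: 2.5
```

>>> jog_arm(motion=[0,0,0,0,0,0,0.75,0,0,0,0,0,0,0.75,0,0,0,0,0,0,0.75])

```text
time: 12.02
position: [0.5705, -0.1727, 0.0887]
tool_rot: [0.776, 0.608, 0.106, 0.132]
ft_force: [-8.9, -2.4, 1.0]
grip_width: 0.0137
grip_force: 8.0
```

Gripped at 13.7 mm. I'll re-centre to drop the side load, go slightly deeper and grip again.

>>> jog_arm(motion=[0,-0.12,0,0,0,0,0.4,0,0,0,0,0,0,0.4,0,0,0.1,0,0,0,0.4,0,0,0.1,0,0,0,0.4,0,0,0,0,0,0,0.6,0,0,0,0,0,0,0.75,0,0,0,0,0,0,0.8,0,0,0,0,0,0,0.8,0,0,0,0,0,0,0.8], grip_force=15)

```text
time: 13.15
position: [0.573, -0.174, 0.0814]
tool_rot: [0.776, 0.607, 0.108, 0.136]
ft_force: [1.0, 0.5, -2.8]
grip_width: 0.0133
grip_force: 15.0
```

```bash
python3 - <<'E'
from h import *
a=robot.camera("side")
s=cv2.resize(a[160:280,225:375],(750,600),interpolation=cv2.INTER_CUBIC)
cv2.imwrite("pics/s5.png",(255*(s/255.)**.5).astype(np.uint8))
p,R=cur(); o=robot.get_obs(); print(p,R.inv().apply(C-p),o["ft_force"],o["grip_width"],o["grip_force"],o["q"].round(2))
E
```

```text
[ 0.57304259 -0.17398271  0.0814357 ] [-0.00094747 -0.00097808 -0.03075544] [ 0.02748583  1.32362323 -2.22629717] 0.013168338218146731 15.00107154250145 [-0.54  0.58  1.89  0.3   0.34 -0.56]
```

View pics/s5.png

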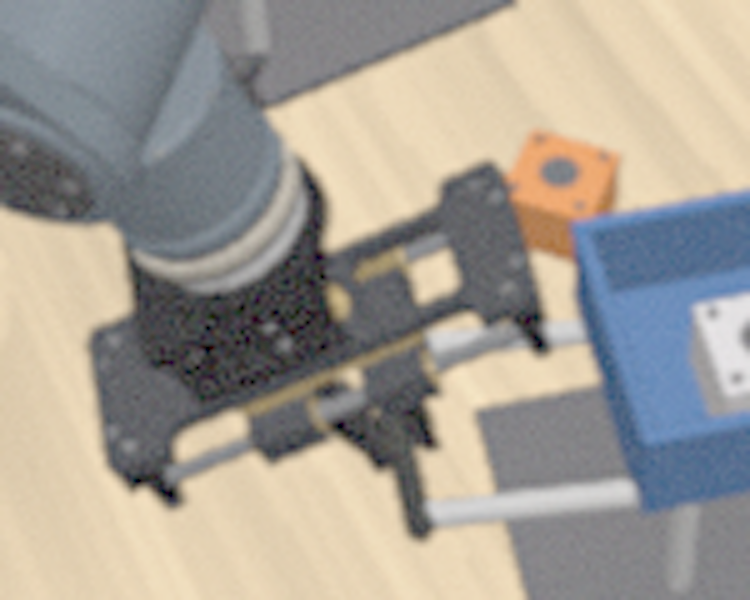

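The bar is held between the two fingers, tips at about (375,465) and (435,445), clear of the trough wall. Now the tipping arc.

```bash
cat >> h.py <<'E'
def arc(p,R,th0,ths,ratio=.55,hand=.8):
    # bar stays on its circle round the axle, tool turns by ratio*theta; starts at tip th0
    b0=A+Ro.from_rotvec(l*np.radians(th0)).apply(C-A); off=R.inv().apply(p-b0); P,Q=p,R; out=[]
    for th in ths:
        b=A+Ro.from_rotvec(l*np.radians(th)).apply(C-A); Rk=Ro.from_rotvec(l*np.radians(ratio*(th-th0)))*R
        pk=b+Rk.apply(off); s=(Q.inv().apply(pk-P)/.04).round(2); w=(np.degrees((Q.inv()*Rk).as_rotvec())/4).round(2)
        out.append([float(x)+0 for x in [*s,*w,hand]]); P=P+Q.apply(s*.04); Q=Q*Ro.from_rotvec(np.radians(w*4))
    for k in range(0,len(out),12): print(str(out[k:k+12]).replace(" ","").replace("],[",", ")) 
    return P,Q
def tip(p,off): # tip angle from where the bar is
    b=p-off-A; return np.degrees(np.arctan2(b[2],-b@f))-12.8
E
python3 - <<'E'
from h import *
p,R=cur(); print(R.inv().apply(p-C).round(4)); print(arc(p,R,0,np.r_[.7,2:24:11j,24:62:24j][:])[0])
E
```

```text
[0.0009 0.001  0.0308]
[[0.0,0.03,-0.06,0.1,0.0,0.0,0.8, 0.0,0.06,-0.1,0.17,0.0,0.0,0.8, 0.0,0.11,-0.18,0.31,0.0,0.0,0.8, 0.0,0.11,-0.18,0.3,0.0,0.0,0.8, 0.0,0.12,-0.17,0.3,0.0,0.0,0.8, 0.0,0.11,-0.17,0.3,0.0,0.0,0.8, 0.0,0.12,-0.17,0.31,0.0,0.0,0.8, 0.0,0.12,-0.17,0.3,0.0,0.0,0.8, 0.0,0.13,-0.16,0.3,0.0,0.0,0.8, 0.0,0.13,-0.16,0.3,0.0,0.0,0.8, 0.0,0.13,-0.16,0.31,0.0,0.0,0.8, 0.0,0.13,-0.15,0.3,0.0,0.01,0.8]]
[[0.0,0.0,0.0,0.0,0.0,0.0,0.8, 0.0,0.1,-0.12,0.23,0.0,0.0,0.8, 0.0,0.11,-0.12,0.22,0.0,0.0,0.8, 0.0,0.1,-0.11,0.23,0.0,0.0,0.8, 0.0,0.11,-0.11,0.23,0.0,0.0,0.8, 0.0,0.1,-0.11,0.23,0.0,0.0,0.8, 0.01,0.11,-0.11,0.22,0.0,0.0,0.8, 0.0,0.11,-0.1,0.23,0.0,0.0,0.8, 0.0,0.11,-0.11,0.23,0.0,0.0,0.8, 0.0,0.12,-0.1,0.22,0.0,0.0,0.8, 0.0,0.11,-0.1,0.23,0.0,0.0,0.8, 0.0,0.12,-0.1,0.23,0.0,0.0,0.8]]
[[0.0,0.11,-0.1,0.23,0.0,0.0,0.8, 0.0,0.12,-0.1,0.22,0.0,0.0,0.8, 0.0,0.12,-0.09,0.23,0.0,0.0,0.8, 0.0,0.12,-0.1,0.23,0.0,0.0,0.8, 0.0,0.13,-0.09,0.22,0.0,0.0,0.8, 0.0,0.12,-0.09,0.23,0.0,0.0,0.8, 0.0,0.12,-0.09,0.23,0.0,0.0,0.8, 0.0,0.13,-0.08,0.23,0.0,0.0,0.8, 0.0,0.12,-0.09,0.22,0.0,0.0,0.8, 0.0,0.13,-0.08,0.23,0.0,0.0,0.8, 0.0,0.13,-0.08,0.23,0.0,0.0,0.8, 0.0,0.13,-0.08,0.22,0.0,0.0,0.8]]
[ 0.71170192 -0.20825014  0.24760415]
```

>>> jog_arm(motion=[0,0.03,-0.06,0.1,0,0,0.8,0,0.06,-0.1,0.17,0,0,0.8,0,0.11,-0.18,0.3,0,0,0.8,0,0.11,-0.18,0.3,0,0,0.8,0,0.12,-0.17,0.3,0,0,0.8,0,0.11,-0.17,0.3,0,0,0.8,0,0.12,-0.17,0.3,0,0,0.8,0,0.12,-0.17,0.3,0,0,0.8,0,0.13,-0.16,0.3,0,0,0.8,0,0.13,-0.16,0.3,0,0,0.8,0,0.13,-0.16,0.31,0,0,0.8,0,0.13,-0.15,0.31,0,0,0.8], grip_force=22)

```text
time: 14.7
position: [0.6035, -0.1815, 0.1647]
tool_rot: [0.786, 0.615, 0.036, 0.045]
ft_force: [-0.2, 1.2, -3.5]
grip_width: 0.0131
grip_force: 22.0
```

```bash
python3 - <<'E'
from h import *
p,R=cur(); o=robot.get_obs(); print(tip(p,R.apply([0.0009,0.001,0.0308])),o["ft_force"],o["grip_width"],o["q"].round(2))
a=robot.camera("side"); 
cv2.imwrite("pics/s6.png",cv2.resize(a[140:300,250:506],(800,500),interpolation=cv2.INTER_CUBIC))
E
```

```text
23.836349454930538 [-0.21195486  1.16863555 -3.50179041] 0.013052571737865028 [-0.48  0.53  1.56  0.04  0.94 -0.26]
```

View pics/s6.png

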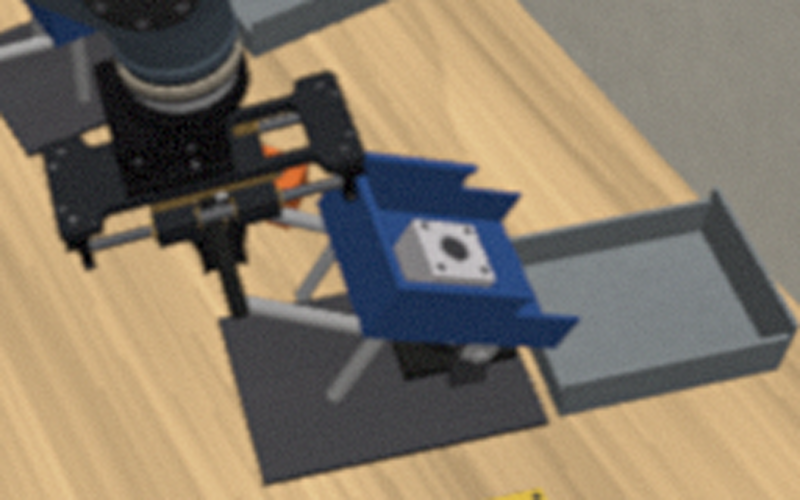

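The skip is at 24° with the bar held and the block still in the trough at about (450,250). Continuing.

>>> jog_arm(motion=[0,0.1,-0.12,0.22,0,0,0.8,0,0.11,-0.12,0.22,0,0,0.8,0,0.1,-0.11,0.22,0,0,0.8,0,0.11,-0.11,0.23,0,0,0.8,0,0.1,-0.11,0.23,0,0,0.8,0,0.11,-0.11,0.22,0,0,0.8,0,0.11,-0.1,0.23,0,0,0.8,0,0.11,-0.11,0.23,0,0,0.8,0,0.12,-0.1,0.22,0,0,0.8,0,0.11,-0.1,0.23,0,0,0.8,0,0.12,-0.1,0.23,0,0,0.8])

```text
time: 16.12
position: [0.6482, -0.1924, 0.2154]
tool_rot: [0.787, 0.616, -0.017, -0.023]
ft_force: [-5.3, 3.0, 5.6]
grip_width: 0.0134
grip_force: 22.0
```

```bash
cat >> h.py <<'E'
def block(im,z=.05): # bright greyish blob right of trough, top view
    hsv=cv2.cvtColor(im,cv2.COLOR_BGR2HSV); m=cv2.inRange(hsv,(0,0,165),(179,50,255)); m[:,:330]=0; m[:,430:]=0; m[:70]=0; m[220:]=0
    k,lab,s,c=cv2.connectedComponentsWithStats(m)
    for i in range(1,k):
        if s[i,4]>25:
            X=plane("top",c[i],z)-A; print("blob",c[i].round(1),s[i,4],"fwd",(X@f).round(3),"lat",(X@l).round(3))
def st():
    p,R=cur(); o=robot.get_obs(); print("tip",tip(p,R.apply([0.0009,0.001,0.0308])).round(1),"t",o["time"],o["ft_force"].round(1),o["grip_width"].round(4),o["q"].round(2))
E
python3 - <<'E'
from h import *
st(); block(robot.camera("top")); p,R=cur(); arc(p,R,tip(p,R.apply([0.0009,0.001,0.0308])),np.linspace(43.3,61.5,12))
E
```

```text
Traceback (most recent call last):
  File "h.py", line 53, in st
    p,R=cur(); o=robot.get_obs(); print("tip",tip(p,R.apply([0.0009,0.001,0.0308])).round(1),"t",o["time"],o["ft_force"].round(1),o["grip_width"].round(4),o["q"].round(2))
                                                                                                                                  ^^^^^^^^^^^^^^^^^^^^^
AttributeError: 'float' object has no attribute 'round'
```

```bash
sed -i 's/o\["grip_width"\].round(4)/o["grip_width"]/' h.py
python3 - <<'E'
from h import *
st(); b=robot.camera("top"); block(b); p,R=cur(); arc(p,R,tip(p,R.apply([0.0009,0.001,0.0308])),np.linspace(43.3,61.5,12))
a=robot.camera("side"); cv2.imwrite("pics/s7.png",np.hstack([cv2.resize(a[140:300,270:526],(480,300)),cv2.resize(b[70:230,300:430],(244,300))]))
E
```

```text
tip 42.2 t 16.125 [-5.3  3.   5.6] 0.013355845528345288 [-0.45  0.61  1.23 -0.01  1.36 -0.2 ]
[[0.0,0.05,-0.04,0.1,0.0,0.0,0.8, 0.0,0.12,-0.1,0.23,0.0,0.0,0.8, 0.0,0.12,-0.1,0.23,0.0,0.0,0.8, 0.0,0.12,-0.09,0.22,0.0,0.0,0.8, 0.0,0.13,-0.09,0.23,0.0,0.0,0.8, 0.0,0.12,-0.09,0.23,0.0,0.0,0.8, 0.0,0.12,-0.09,0.23,0.0,0.0,0.8, 0.0,0.13,-0.09,0.22,0.0,0.0,0.8, 0.0,0.13,-0.08,0.23,0.0,0.0,0.8, 0.0,0.13,-0.09,0.23,0.0,0.0,0.8, 0.0,0.13,-0.08,0.23,0.0,0.0,0.8, 0.0,0.13,-0.08,0.22,0.0,0.0,0.8]]
```

View pics/s7.png

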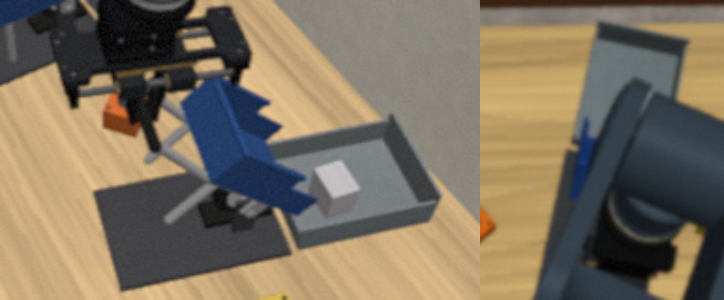

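The block has slid out and lies in the tray at (335,190) in the left crop, with the trough empty. I'll lower the skip along the same arc.

```bash
python3 - <<'E'
from h import *
p,R=cur(); arc(p,R,42.2,np.r_[41.5:5:22j,4:0:10j][:], .6)
E
```

```text
[[0.0,-0.05,0.04,-0.1,0.0,0.0,0.8, 0.0,-0.12,0.11,-0.27,0.0,0.0,0.8, 0.0,-0.12,0.11,-0.26,0.0,0.0,0.8, 0.0,-0.11,0.11,-0.26,0.0,0.0,0.8, 0.0,-0.12,0.11,-0.26,0.0,0.0,0.8, 0.0,-0.11,0.12,-0.26,0.0,0.0,0.8, 0.0,-0.12,0.11,-0.26,0.0,0.0,0.8, 0.0,-0.11,0.12,-0.26,0.0,0.0,0.8, 0.0,-0.11,0.12,-0.26,0.0,0.0,0.8, 0.0,-0.1,0.12,-0.26,0.0,0.0,0.8, 0.0,-0.11,0.12,-0.26,0.0,0.0,0.8, 0.0,-0.11,0.12,-0.26,0.0,0.0,0.8]]
[[0.0,-0.1,0.13,-0.26,0.0,-0.01,0.8, 0.0,-0.1,0.12,-0.26,0.0,0.0,0.8, 0.0,-0.1,0.13,-0.26,0.0,0.0,0.8, 0.0,-0.1,0.13,-0.27,0.0,0.0,0.8, 0.0,-0.1,0.13,-0.26,0.0,0.0,0.8, 0.0,-0.1,0.13,-0.26,0.0,0.0,0.8, 0.0,-0.09,0.13,-0.26,0.0,0.0,0.8, 0.0,-0.09,0.14,-0.26,0.0,0.0,0.8, 0.0,-0.1,0.13,-0.26,0.0,0.0,0.8, 0.0,-0.09,0.14,-0.26,0.0,0.0,0.8, 0.0,-0.05,0.08,-0.15,0.0,0.0,0.8, 0.0,-0.02,0.03,-0.07,0.0,0.0,0.8]]
[[0.0,-0.02,0.04,-0.06,0.0,0.0,0.8, 0.0,-0.02,0.03,-0.07,0.0,0.0,0.8, 0.0,-0.03,0.04,-0.07,0.0,0.0,0.8, 0.0,-0.02,0.03,-0.06,0.0,0.0,0.8, 0.0,-0.02,0.04,-0.07,0.0,0.0,0.8, 0.0,-0.02,0.03,-0.07,0.0,0.0,0.8, 0.0,-0.02,0.04,-0.06,0.0,0.0,0.8, 0.0,-0.03,0.03,-0.07,0.0,0.0,0.8]]
```

>>> jog_arm(motion=[0,-0.05,0.04,-0.1,0,0,0.8,0,-0.12,0.11,-0.26,0,0,0.8,0,-0.12,0.11,-0.26,0,0,0.8,0,-0.11,0.11,-0.26,0,0,0.8,0,-0.12,0.11,-0.26,0,0,0.8,0,-0.11,0.12,-0.26,0,0,0.8,0,-0.12,0.11,-0.26,0,0,0.8,0,-0.11,0.12,-0.26,0,0,0.8,0,-0.11,0.12,-0.26,0,0,0.8,0,-0.1,0.12,-0.26,0,0,0.8,0,-0.11,0.12,-0.26,0,0,0.8,0,-0.11,0.12,-0.26,0,0,0.8])

```text
time: 17.73
position: [0.6015, -0.1811, 0.1605]
tool_rot: [0.785, 0.614, 0.048, 0.06]
ft_force: [-3.1, 3.1, 1.7]
grip_width: 0.0129
grip_force: 22.0
```

>>> jog_arm(motion=[0,-0.1,0.13,-0.26,0,0,0.8,0,-0.1,0.12,-0.26,0,0,0.8,0,-0.1,0.13,-0.26,0,0,0.8,0,-0.1,0.13,-0.26,0,0,0.8,0,-0.1,0.13,-0.26,0,0,0.8,0,-0.1,0.13,-0.26,0,0,0.8,0,-0.09,0.13,-0.26,0,0,0.8,0,-0.09,0.14,-0.26,0,0,0.8])

```text
time: 18.73
position: [0.5808, -0.1761, 0.1128]
tool_rot: [0.779, 0.609, 0.092, 0.117]
ft_force: [-1.8, 2.2, 0.5]
grip_width: 0.0137
grip_force: 22.0
```

```bash
python3 - <<'E'
from h import *
st(); p,R=cur(); th=tip(p,R.apply([0.0009,0.001,0.0308])); arc(p,R,th,np.r_[th-1.5,th-2.7,np.linspace(th-3.5,0,7)],.5)
E
```

```text
tip 8.5 t 18.725 [-1.8  2.2  0.5] 0.01373860486526758 [-0.52  0.54  1.81  0.17  0.51 -0.42]
[[0.0,-0.08,0.12,-0.19,0.0,0.0,0.8, 0.0,-0.06,0.09,-0.15,0.0,0.0,0.8, 0.0,-0.05,0.06,-0.1,0.0,0.0,0.8, 0.0,-0.04,0.07,-0.1,0.0,0.0,0.8, 0.0,-0.04,0.07,-0.1,0.0,0.0,0.8, 0.0,-0.04,0.06,-0.11,0.0,0.0,0.8, 0.0,-0.04,0.07,-0.1,0.0,0.0,0.8, 0.0,-0.04,0.07,-0.11,0.0,0.0,0.8, 0.0,-0.04,0.06,-0.1,0.0,0.0,0.8]]
```

>>> jog_arm(motion=[0,-0.08,0.12,-0.19,0,0,0.8,0,-0.06,0.09,-0.15,0,0,0.8,0,-0.05,0.06,-0.1,0,0,0.8,0,-0.04,0.07,-0.1,0,0,0.8,0,-0.04,0.07,-0.1,0,0,0.8,0,-0.04,0.06,-0.1,0,0,0.8,0,-0.04,0.06,-0.1,0,0,0.8])

```text
time: 19.6
position: [0.5747, -0.1746, 0.0882]
tool_rot: [0.775, 0.606, 0.11, 0.14]
ft_force: [0.4, 2.3, -0.8]
grip_width: 0.0129
grip_force: 22.0
```

>>> jog_arm(motion=[0,-0.03,0.05,-0.08,0,0,0.8,0,-0.02,0.03,-0.05,0,0,0.8,0,0,0,0,0,0,0.8])

```text
time: 19.98
position: [0.5739, -0.1744, 0.0845]
tool_rot: [0.774, 0.606, 0.113, 0.143]
ft_force: [2.2, 1.7, -2.1]
grip_width: 0.0129
grip_force: 22.0
```

```bash
python3 - <<'E'
from h import *
st()
E
```

```text
tip 0.7 t 19.975 [ 2.2  1.7 -2.1] 0.012880161885253403 [-0.54  0.58  1.91  0.34  0.33 -0.6 ]
```

>>> jog_arm(motion=[0,-0.01,0.03,0,0,0,0.8,0,-0.01,0.03,0,0,0,0.8,0,0,0,0,0,0,0.8])

```text
time: 20.35
position: [0.5734, -0.1742, 0.0819]
tool_rot: [0.774, 0.606, 0.113, 0.143]
ft_force: [0.5, 0.5, -0.2]
grip_width: 0.0135
grip_force: 22.0
```

>>> jog_arm(motion=[0,-0.01,0.02,0,0,0,0.8,0,0,0,0,0,0,0.8])

```text
time: 20.6
position: [0.5734, -0.1742, 0.0817]
tool_rot: [0.774, 0.606, 0.113, 0.143]
ft_force: [-2.6, 1.2, 5.9]
grip_width: 0.0132
grip_force: 22.0
```

The upward reaction shows the legs are on the bench. Releasing gently.

>>> jog_arm(motion=[0,0,0,0,0,0,0.8,0,0,0,0,0,0,0.6,0,0,0,0,0,0,0.4,0,0,0,0,0,0,0.2,0,0,0,0,0,0,0.1,0,0,0,0,0,0,0,0,0,0,0,0,0,0], grip_force=4)

```text
time: 21.48
position: [0.5734, -0.1741, 0.0809]
tool_rot: [0.774, 0.606, 0.113, 0.143]
ft_force: [1.1, -0.1, 0.6]
grip_width: 0.0427
grip_force: 0.0
```

>>> jog_arm(motion=[0,0,-0.2,0,0,0,0,0,0,-0.4,0,0,0,0,0,0,-0.5,0.2,0,0,0,0,0,-0.5,0.2,0,0,0,0,0,-0.5,0.2,0,0,0,0,0,-0.5,0.2,0,0,0,0,0,-0.5,0.2,0,0,0,0,0,-0.5,0.2,0,0,0,0,-0.3,-0.5,0.2,0,0,0,0,-0.5,-0.3,0.2,0,0,0,0,-0.5,-0.2,0,0,0,0,0,0,0,0,0,0,0])

```text
time: 22.98
position: [0.4657, -0.1472, 0.2417]
tool_rot: [0.782, 0.611, 0.078, 0.099]
ft_force: [0.1, -0.3, -0.3]
grip_width: 0.0432
grip_force: 0.0
```

```bash
python3 - <<'E'
from h import *
a=robot.camera("side"); b=robot.camera("top"); st()
en,w,n=bar("side",a,(292,220,316,272)); print(en.round(1)); block(b,.04)
cv2.imwrite("pics/s8.png",np.hstack([cv2.resize(a[140:300,270:526],(480,300)),cv2.resize(b[70:270,300:430],(195,300))]))
E
```

```text
tip 20.2 t 23.075 [ 0.4 -0.9 -0.3] 0.04345687537874621 [-0.6   0.19  1.9   0.12  0.81 -0.43]
[[298.8 226.8]
 [308.6 266.1]]
blob [383.  125.7] 93 fwd 0.127 lat -0.012
```

View pics/s8.png

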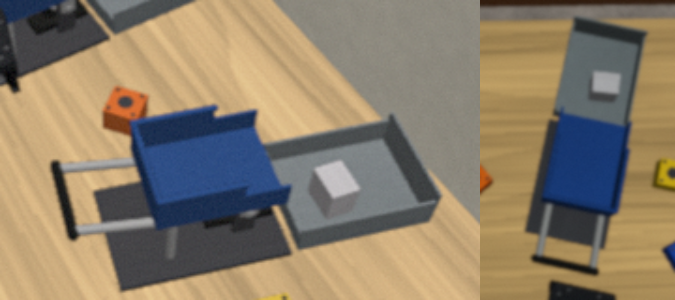

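The skip is level and empty, its bar back at its starting pixels. The block is in the tray, at (335,190) in the left crop, and the gripper is clear.

```bash
python3 -c "
from rig import robot
print(robot.hand_in())"
```

```text
the job is handed in; nothing more can be done
None
```

The block is in the catch tray, its skip is back on its legs and released, the spare skip was not touched, and the job is handed in at about 23 s of the 48 s; the first grasp missed the bar and was redone.

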